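# Level the stone balance on the goldsmith's bench

### The job

The goldsmith's stone balance is out of level. Turn its two knurled foot screws, one after the other, until the bubble in each of its two tube vials lies between the two black lines of that vial, then let go and leave it so.

Things in the scene. Friction and masses are not known exactly. Their poses are not given: they have to be found in the camera images.
- near_screw_grip (a point): Foot screw at the balance plate's near left corner (-x,+y): round knurled steel knob, 34 mm wide, 26 tall, grip at any yaw. Point: on its vertical axis, 11 mm below its top, 18 above the plate; does not turn with it; axes are the plate's. Friction 0.05 N m, stays put; level within 1.2 rad either way. Clockwise from above moves the near bubble 30 mm/rad to plate -x; anticlockwise +x
- near_bubble (a point): Centre of the near bubble, a pale bar 18 x 11 mm in the flush tube vial along the plate's left edge, beside the near screw. Moves along plate x with the near screw only, at once. Vial centre: 90 mm from the near screw's axis along plate +x; its lines at 20 mm either side, so between them = within 10 mm of it. At the start 15 to 35 mm off. The plate's own tilt is too slight to see
- far_screw_grip (a point): The second foot screw, the same knob at the plate's far right corner (+x,-y), point and axes alike. Clockwise from above moves the far bubble 30 mm/rad to plate -y; anticlockwise, +y. The third foot (far left) is fixed, with a low cap. Loose brass weights nearby look like knobs. The plate stays put: 200 x 260 mm, 36 mm above the bench; pan on it 26 mm tall
- far_bubble (a point): Centre of the far bubble, alike, 18 mm long along plate y, in the vial along the plate's far edge beside the far screw; moves along plate y with the far screw only. Vial centre: 90 mm from the far screw's axis along plate +y; lines 20 mm either side. Plate axes: x along its short side away from the robot, y along its long side to the left, z up, turned up to 0.35 rad

How it is judged:
By the outcome, as a careful person would: the job done as asked, in the order asked, and still so for the second after the job is handed in, with the robot touching nothing.
It also fails if it takes over 45 s, if anything falls off the work surface, if the arm or the gripper's body presses on something with over 40 N, if the wrist force passes 120 N, or if a joint passes its speed limit or range.

### The arm

A 6-joint arm with a two-finger parallel gripper is mounted at the origin on the work surface. World frame = base frame: x ahead of the robot, y to its left, z up, the work surface at z = 0. Lengths are in mm, angles in degrees, forces in N, time in s.
With the tool pointing down it reaches from about 350 to 850 mm from the base axis. Payload 8.1 kg.
Tool frame: the origin (TCP) lies midway between the tips of the shut fingers; the grasp point (between the pads) lies 19 mm behind it; x points along the fingers, y is the direction in which the jaws open and shut, and the axes are right-handed (so a half turn about x gives the same grasp; the last joint's range is limited). The gripper opens to 85 mm and grips with 20 to 120 N. Pads are 22 mm wide; open, the fingers measure 114 mm over their backs; the gripper's body (76 mm by 85 mm) begins 54 mm behind the grasp point. The pads swing forward as they close: fully open they stand 13 mm farther back than shut.
Start: joints at [-72.101, 7.471, 85.268, -0, 87.261, -4.893], TCP at [232.455, -553.146, 231.292] pointing down, gripper open.
Joint ranges: [-169.43, 169.43], [-51.17, 129.36], [1.28, 143.12], [-76.62, 256.62], [0, 156.53], [-152.29, 152.29]. Speed limits (degrees/s): [136.94, 136.94, 159.86, 180, 180, 180].

### API

Orientations are given as [roll, pitch, yaw] about the fixed x, y, z axes, in that order (R = Rz(yaw) Ry(pitch) Rx(roll)).
In Python, from bench import r gives the robot as it stands.
- The arm moves only by the tool move_arm, never from a script. Its argument "deltas" is a list of rows, each a list of 2 entries, a list of its own where there are three numbers: the shift along the tool's x, y, z in mm, then the turn about the tool's x in degrees. A call has 1 to 12 rows; each row is the pose to reach, as a shift and turn from the pose measured when the call began, along the tool's axes at that moment; what a row does not reach only later rows make up. A row lasts 1/8 s, in which the tool goes at most 62.5 mm and 10.7 degrees, less where a joint would pass 70% of its speed; a pose out of reach is approached as far as the arm can. A call with a gripper value outside its range is refused whole. "jaw" is the opening, from -1 (shut) to 1 (fully open), set as the call begins (left out, the last holds). The fingers move at their own pace and stop on an object; "squeeze" is the grip in N (left out, the last holds). Time passes only in rows, so rows that repeat a pose let the fingers close. It gives the time, the measured TCP pose, the force and the opening at its end, in the units of the state.
- r.sense(): the state, without advancing time (a new reading comes with each control period).
- r.snapshot(name): name is "scene" or "top" or "wrist"; returns (picture, depth): 400x640x3 uint8, red, green, blue; 400x640 float32, mm along the optical axis (not along the pixel's ray), 0 where there is no reading.
- r.get_calibration(name): a dict with "fovy" (degrees; the focal length in pixels is half the picture's height over the tangent of half this angle, whatever the lens; pixels are square), "cx", "cy" (the principal point, pixels), "position" and "attitude" of the camera in the world; the wrist camera has in their place "tool_from_camera" (4x4, takes a point from camera to tool coordinates, whose origin is the TCP and whose axes are the tool frame's). Camera axes: x right, y down, z forward; pixel columns grow to the right and rows downward; lengths in mm; the calibration is good to about 2 mm. The wrist camera is an equidistant fisheye: a pixel r from the principal point sees the ray r / f radians off the axis. A picture is of the moment at which its call begins: read the wrist's pose just before it. get_calibration takes no time and is no camera call.
- r.hand_in(): hands the job in, once; it reports no verdict.
The state is a dict: "time": time; "joint_pos": joint angles; "qd": joint speeds; "joint_efforts": joint torques, N m; "tool_pos": TCP position; "tcp_rot": TCP orientation; "ft_force": force on the tool from outside, world axes, zero at the start; "wrist_torque": the same for the moment, N m; "finger_gap": finger opening in mm.
Only numpy, scipy, OpenCV 4.12 (cv2) and the standard library are available. Lean on these libraries where they do the work, as an engineer would, in place of code of your own. Each camera call takes 0.05 s, during which the arm holds its last target. There are 200 camera calls.

## Working session

There is one attempt and no reset: what is moved stays moved. The work goes in short steps, Python scripts to look and compute and a tool call to move; the robot and the scene stay as the last step left them, time stands still between calls to the robot, and variables do not carry over. Pictures are saved under pics/ and viewed, about 8 in all and at most 12, crops included, and the job is handed in when it is done.

Besides the shell and the picture viewer there is one more tool, called in YAML: its name, and indented under it one key for each argument. move_arm: Moves the arm, as the interface text tells. Its arguments: {"type":"object","properties":{"deltas":{"type":"array","items":{"type":"array"}},"jaw":{"type":"number"},"squeeze":{"type":"number"}},"required":["deltas"]}

```bash
ls; mkdir -p pics; python3 - <<'E'
from bench import r
import cv2
for n in ("scene","top"):
    p,d=r.snapshot(n); cv2.imwrite(f"pics/{n}0.png",p[:,:,::-1]); c=r.get_calibration(n); print(n,c)
print(r.get_calibration("wrist")); print(r.sense())
E
```

```text
pics
scene {'fovy': 43.298662648453494, 'cx': 326.67023318754156, 'cy': 194.8475887843039, 'position': array([1048.24107962,  -14.49393284,  700.7692621 ]), 'attitude': array([-141.45210889,    0.75783261,   83.97209346])}
top {'fovy': 57.342947224454235, 'cx': 320.4037429749673, 'cy': 196.61248111638096, 'position': array([457.3013332 ,  20.64840113, 717.76398202]), 'attitude': array([-171.55013807,    1.89270451,  -88.87305772])}
{'fovy': 65.70646984690485, 'cx': 321.2501469445014, 'cy': 198.0210476355905, 'tool_from_camera': array([[-1.40025272e-04, -2.79734937e-01,  9.60077260e-01,
        -1.43583346e+02],
       [ 9.99999881e-01, -4.88602441e-04,  3.48522194e-06,
        -1.30653275e-01],
       [ 4.68121155e-04,  9.60077146e-01,  2.79734972e-01,
        -7.17283092e+01],
       [ 0.00000000e+00,  0.00000000e+00,  0.00000000e+00,
         1.00000000e+00]])}
{'time': 0.1, 'joint_pos': array([-7.21012473e+01,  7.51247879e+00,  8.53232045e+01,  1.96153218e-04,
        8.72604835e+01, -4.89239408e+00]), 'qd': array([ 0.09939424, -0.03936614, -0.07366446, -0.03188083,  0.06889668,
       -0.00093065]), 'joint_efforts': array([ 1.01542446e-03, -5.70952499e+01, -5.01942086e+01, -1.67429034e-04,
        8.03484261e-03,  2.29415701e-05]), 'tool_pos': array([ 232.30090227, -552.67394357,  230.33004033]), 'tcp_rot': array([-95.00911818,  89.90383303, 107.78201911]), 'ft_force': array([-0.17945945,  1.18089311, -0.67539075]), 'wrist_torque': array([-0.0186899 , -0.01711622, -0.00820952]), 'finger_gap': 85.1010269267689}
```

View pics/top0.png

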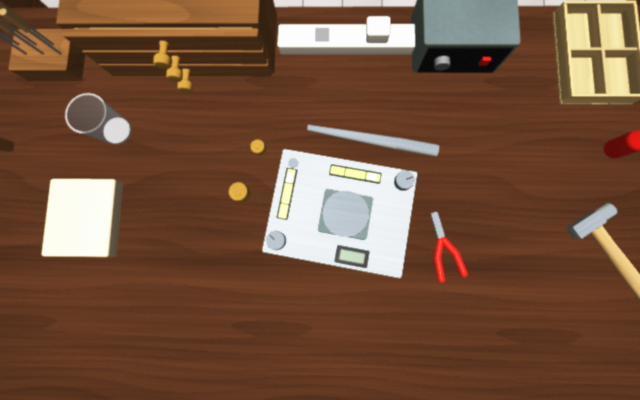

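The top view shows the near-left screw at about (275,240), the far-right screw at about (404,180), the fixed foot at (293,163), and both vials. I'll enlarge it next.

```bash
cat > h.py <<'E'
import numpy as np, cv2
from bench import r
from scipy.spatial.transform import Rotation as R
def top_world(u,v,z,name="top"):
    c=r.get_calibration(name); f=200/np.tan(np.radians(c["fovy"]/2))
    ray=R.from_euler("xyz",c["attitude"],degrees=True).apply([(u-c["cx"])/f,(v-c["cy"])/f,1])
    return c["position"]+ray*(z-c["position"][2])/ray[2]
def tool():
    s=r.sense(); return s, R.from_euler("xyz",s["tcp_rot"],degrees=True).as_matrix(), np.array(s["tool_pos"])
def wrist_world(u,v,z,T=None):
    s,M,p=T or tool(); c=r.get_calibration("wrist"); f=200/np.tan(np.radians(c["fovy"]/2))
    a,b=u-c["cx"],v-c["cy"]; q=np.hypot(a,b); t=q/f
    k=np.array([a/q*np.sin(t),b/q*np.sin(t),np.cos(t)]) if q>0 else np.array([0,0,1.])
    C=c["tool_from_camera"]; o=M@C[:3,3]+p; ray=M@C[:3,:3]@k
    return o+ray*(z-o[2])/ray[2]
E
python3 - <<'E'
import cv2
p=cv2.imread("pics/top0.png")[140:285,255:425]
cv2.imwrite("pics/top0c.png",cv2.resize(p,None,fx=4,fy=4,interpolation=cv2.INTER_CUBIC))
E
```

```text
(no output)
```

View pics/top0c.png

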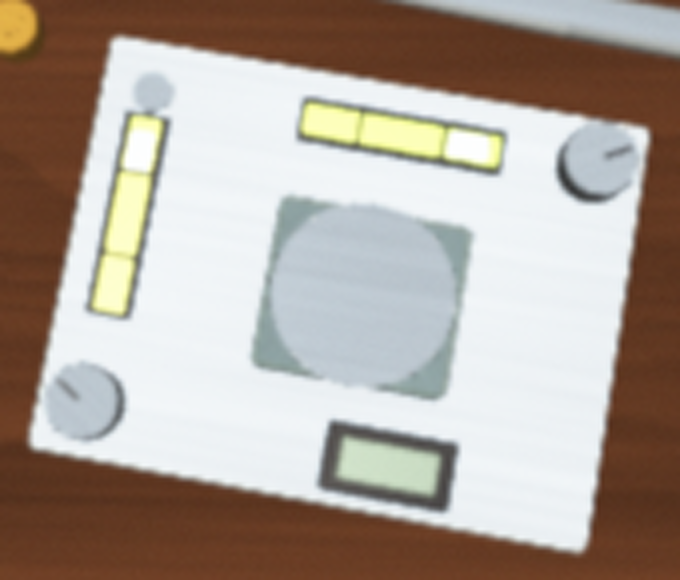

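```bash
python3 - <<'E'
from h import *
np.set_printoptions(precision=1,suppress=True)
w=lambda x,y,z: top_world(255+x/4-.375,140+y/4-.375,z)
for n,x,y,z in [("near",82,399,65),("far",601,158,65),("cFL",113,37,36),("cNL",30,447,36),("cNR",586,552,36),("cFR",650,128,36),("nb",138,148,36),("nl1",137,170,36),("nl2",120,254,36),("fb",467,147,36),("fl1",360,125,36),("fl2",446,140,36)]: print(n,w(x,y,z))
s,M,p=tool(); print(M,p)
E
```

```text
near [475.7 123.3  65. ]
far [ 588.  -107.7   65. ]
cFL [650.2 119.4  36. ]
cNL [453.9 151.3  36. ]
cNR [ 411.9 -104.1   36. ]
cFR [ 608.6 -136.6   36. ]
nb [595.8 105.6  36. ]
nl1 [585.1 105.7  36. ]
nl2 [544.8 112.5  36. ]
fb [598.3 -50.6  36. ]
fl1 [608.3   0.1  36. ]
fl2 [601.6 -40.7  36. ]
[[-0.   0.4 -0.9]
 [ 0.  -0.9 -0.4]
 [-1.  -0.  -0. ]] [ 232.3 -552.7  230.3]
```

```bash
cat >> h.py <<'E'
def go(x,y,z):
    s,M,p=tool(); d=M.T@(np.array([x,y,z])-p); print("t %.2f"%s["time"],"pos",p.round(1),"gap %.1f"%s["finger_gap"],"q6 %.1f"%s["joint_pos"][5],"shift",d.round(1)); return d
E
python3 -c "
from h import *
d=go(476,123.5,160)
for k in range(1,13): print((d*k/12).round().astype(int).tolist())"
```

```text
t 0.10 pos [ 232.3 -552.7  230.3] gap 85.1 q6 -4.9 shift [  71.3 -528.9 -486.6]
[6, -44, -41]
[12, -88, -81]
[18, -132, -122]
[24, -176, -162]
[30, -220, -203]
[36, -264, -243]
[42, -309, -284]
[48, -353, -324]
[53, -397, -365]
[59, -441, -405]
[65, -485, -446]
[71, -529, -487]
```

move_arm:
  deltas:
    - [[2, -44, -41], -7]
    - [[5, -88, -81], -14]
    - [[10, -132, -122], -21]
    - [[16, -176, -162], -28]
    - [[24, -220, -203], -35]
    - [[32, -264, -243], -42]
    - [[40, -309, -284], -49]
    - [[48, -353, -324], -56]
    - [[54, -397, -365], -63]
    - [[60, -441, -405], -70]
    - [[66, -485, -446], -76]
    - [[71, -529, -487], -80]
  jaw: 1
  squeeze: 40

```text
time: 1.6
tool_pos: [476.4, 125.8, 159.9]
tcp_rot: [-171.5, 89.9, 111.5]
ft_force: [1.2, -1.0, 0.2]
finger_gap: 85.0
```

move_arm:
  deltas:
    - [[0, 0, 0], 0]

```text
time: 1.72
tool_pos: [476.1, 129.4, 158.6]
tcp_rot: [-138.8, 89.8, 144.5]
ft_force: [-1.1, -0.7, 0.6]
finger_gap: 85.1
```

```bash
python3 - <<'E'
from h import *
go(476,123.5,160); np.savez("T1.npz",M=tool()[1],p=tool()[2])
p,d=r.snapshot("wrist"); cv2.imwrite("pics/w1.png",p[:,:,::-1])
E
```

```text
t 1.73 pos [476.1 129.4 158.6] gap 85.1 q6 -4.2 shift [-1.4 -1.4  5.7]
```

View pics/w1.png

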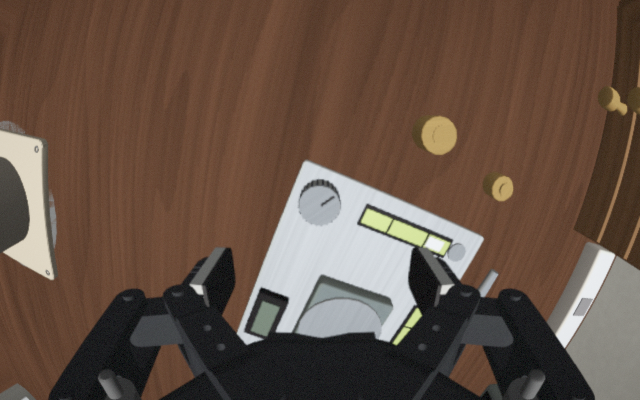

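The wrist view shows the near knob's top centre at about (320,204), the vial with lines at about (389,225) and (426,238), and the bubble at (436,243).

```bash
python3 - <<'E'
from h import *
np.set_printoptions(precision=1,suppress=True)
z=np.load("T1.npz");T=(None,z["M"],z["p"])
for u,v,h in [(320,204,65),(389,225,36),(426,238,36),(436,243,36)]: print(wrist_world(u,v,h,T))
go(476,123.5,160)
p=cv2.imread("pics/w1.png")[155:275,260:480]
cv2.imwrite("pics/w1c.png",cv2.resize(p,None,fx=3.6,fy=3.6,interpolation=cv2.INTER_CUBIC))
print(r.sense()["qd"])
E
```

```text
[476.1 126.7  65. ]
[545.5 112.6  36. ]
[586.4 107.6  36. ]
[598.9 104.6  36. ]
t 1.77 pos [475.8 127.6 158.8] gap 85.4 q6 -4.2 shift [-1.2 -0.7  4.1]
[-3.3 -2.1  1.3 -0.7  0.6 -0.5]
```

View pics/w1c.png

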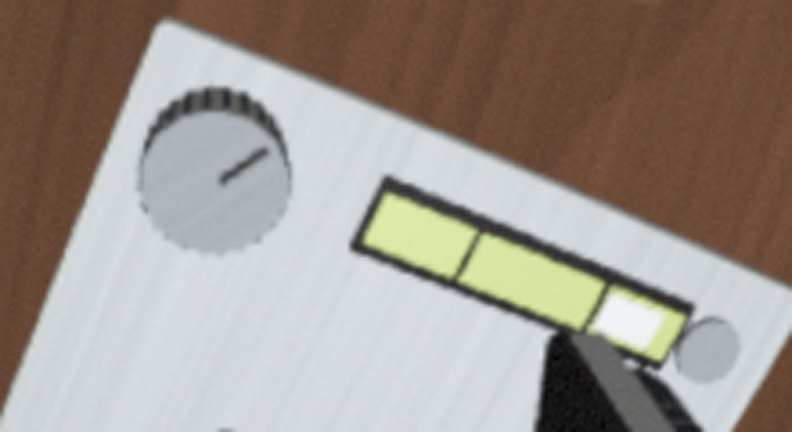

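```bash
python3 -c "
from h import *
go(476.3,124.3,36)"
```

```text
t 1.77 pos [475.8 127.6 158.8] gap 85.4 q6 -4.2 shift [122.8   0.    3.6]
```

move_arm:
  deltas:
    - [[20, 0, 4], 0]
    - [[45, 0, 4], 0]
    - [[70, 0, 4], 0]
    - [[90, 0, 4], 0]
    - [[106, 0, 4], 0]
    - [[117, 0, 4], 0]
    - [[122, 0, 4], 0]
    - [[122, 0, 4], 0]
    - [[122, 0, 4], 0]
    - [[122, 0, 4], 0]

```text
time: 3.02
tool_pos: [476.9, 124.0, 37.4]
tcp_rot: [-138.1, 89.9, 145.1]
ft_force: [-0.0, -0.5, -0.3]
finger_gap: 85.3
```

```bash
python3 - <<'E'
from h import *
go(476.3,124.3,36)
p,d=r.snapshot("wrist"); q,d=r.snapshot("scene")
cv2.imwrite("pics/w2.png",np.hstack([p[150:,160:500],cv2.resize(q[180:380,200:580],None,fx=1.2,fy=1.25)])[:,:,::-1])
E
```

```text
t 3.02 pos [476.9 124.   37.4] gap 85.3 q6 -4.7 shift [ 1.4 -0.5 -0.4]
```

View pics/w2.png

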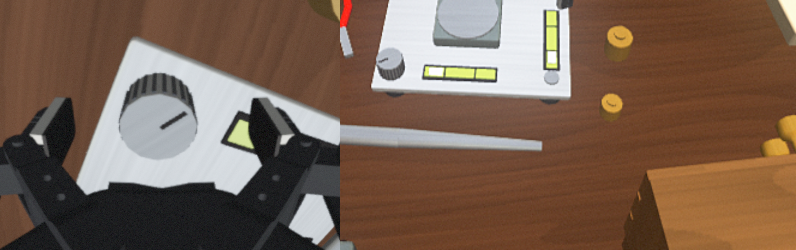

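The knob lies between the open pads, with its top centre at full-frame pixel (318,278). I'll check the lateral centring before closing.

```bash
python3 - <<'E'
from h import *
s,M,p=tool(); w=wrist_world(318,278,65); print(w, M.T@(w-p)); go(476.3,124.3,36); print(M.round(2))
E
```

```text
[475.50770466 125.34230315  65.        ] [-27.81077936  -0.85544316  -1.63931146]
t 3.12 pos [476.7 124.   37.2] gap 85.7 q6 -4.7 shift [ 1.2 -0.3 -0.4]
[[-0.    0.97  0.23]
 [ 0.    0.23 -0.97]
 [-1.   -0.   -0.  ]]
```

move_arm:
  deltas:
    - [[1, -0.5, -0.8], 0]
    - [[1, -0.5, -0.8], 0]
    - [[1, -0.5, -0.8], 0]
    - [[1, -0.5, -0.8], 0]
    - [[1, -0.5, -0.8], 0]
    - [[1, -0.5, -0.8], 0]
    - [[1, -0.5, -0.8], 0]
    - [[1, -0.5, -0.8], 0]
  jaw: -1
  squeeze: 40

```text
time: 4.12
tool_pos: [475.2, 124.5, 36.4]
tcp_rot: [-114.0, 89.8, 169.2]
ft_force: [-6.7, -1.8, 7.5]
finger_gap: 32.8
```

move_arm:
  deltas:
    - [[0, 0, 0], 6]
    - [[0, 0, 0], 13]
    - [[0, 0, 0], 20]
    - [[0, 0, 0], 27]
    - [[0, 0, 0], 34]
    - [[0, 0, 0], 41]
    - [[0, 0, 0], 48]
    - [[0, 0, 0], 54]
    - [[0, 0, 0], 59]
    - [[0, 0, 0], 59]
    - [[0, 0, 0], 59]

```text
time: 5.5
tool_pos: [474.8, 124.6, 36.5]
tcp_rot: [-54.1, 89.7, 170.2]
ft_force: [-4.8, 0.8, 5.9]
finger_gap: 32.9
```

```bash
python3 - <<'E'
from h import *
go(476.3,124.3,36); print(r.sense()["ft_force"])
p,d=r.snapshot("top"); q,d=r.snapshot("wrist")
cv2.imwrite("pics/w3.png",np.hstack([cv2.resize(p[140:285,255:425],None,fx=2.5,fy=2.5,interpolation=cv2.INTER_CUBIC),q[37:399,150:520]])[:,:,::-1])
E
```

```text
t 5.50 pos [474.8 124.6  36.5] gap 32.9 q6 54.3 shift [ 0.5  1.2 -0.9]
[-4.76823801  0.82400758  5.93100545]
```

View pics/w3.png

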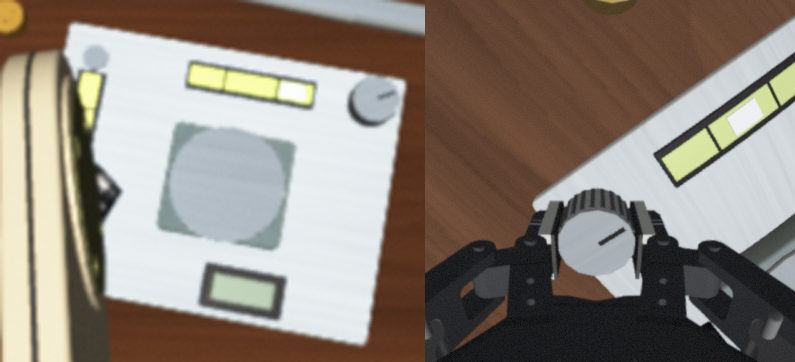

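Near bubble is centred: lines at (715,138) and (775,93), bubble at (745,117) in the right half. I'll release, rise, and move to the far screw.

move_arm:
  deltas:
    - [[0, 0, 0], 0]
    - [[0, 0, 0], 0]
    - [[0, 0, 0], 0]
    - [[0, 0, 0], 0]
    - [[0, 0, 0], 0]
    - [[-10, 0, 0], 0]
    - [[-30, 0, 0], 0]
    - [[-60, 0, 0], 0]
    - [[-95, 0, 0], 0]
    - [[-120, 0, 0], 0]
    - [[-124, 0, 0], 0]
    - [[-124, 0, 0], 0]
  jaw: 1

```text
time: 7.1
tool_pos: [475.3, 124.5, 160.2]
tcp_rot: [-54.5, 89.7, 169.8]
ft_force: [-0.6, -0.6, 0.1]
finger_gap: 85.2
```

```bash
python3 -c "
from h import *
go(589,-108.5,160); print(tool()[1].round(2))"
```

```text
t 7.10 pos [475.3 124.5 160.2] gap 85.2 q6 54.3 shift [ -0.5 246.1  81.4]
[[-0.    0.7  -0.72]
 [ 0.   -0.72 -0.7 ]
 [-1.   -0.    0.  ]]
```

move_arm:
  deltas:
    - [[0, 25, 8], 0]
    - [[0, 65, 22], 0]
    - [[0, 110, 36], 0]
    - [[0, 155, 51], 0]
    - [[0, 195, 65], 0]
    - [[0, 225, 75], 0]
    - [[0, 240, 80], 0]
    - [[0, 246, 81], 0]
    - [[0, 246, 81], 0]
    - [[0, 246, 81], 0]

```text
time: 8.35
tool_pos: [589.0, -107.1, 159.4]
tcp_rot: [-57.3, 89.7, 167.1]
ft_force: [0.6, -0.0, 0.4]
finger_gap: 85.3
```

```bash
python3 - <<'E'
from h import *
go(589,-108.5,160); np.savez("T2.npz",M=tool()[1],p=tool()[2])
p,d=r.snapshot("wrist"); q,d=r.snapshot("top")
cv2.imwrite("pics/w4.png",np.hstack([p[100:,140:500],cv2.resize(q[140:285,255:425],None,fx=2.07,fy=2.07,interpolation=cv2.INTER_CUBIC)])[:,:,::-1] if False else np.hstack([p[100:400,140:500],cv2.resize(q[140:285,255:425],(352,300),interpolation=cv2.INTER_CUBIC)])[:,:,::-1])
E
```

```text
t 8.35 pos [ 589.  -107.1  159.4] gap 85.3 q6 30.4 shift [-0.6  1.   1. ]
```

View pics/w4.png

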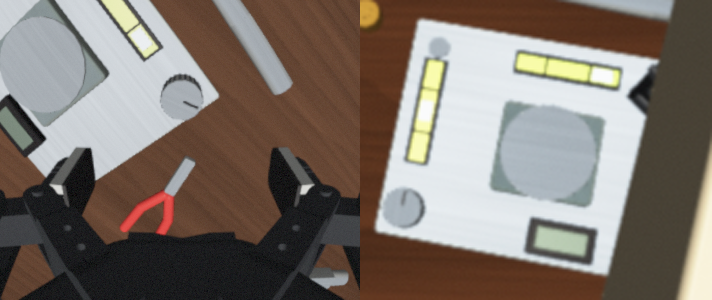

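Near bubble stays centred after release (top view). The far knob's top is at wrist pixel (322,199), and the far bubble at (284,140).

```bash
python3 - <<'E'
from h import *
z=np.load("T2.npz");T=(None,z["M"],z["p"])
print(wrist_world(322,199,65,T), wrist_world(284,140,36,T)); go(589,-108.5,36)
E
```

```text
[ 590.10291642 -106.39054502   65.        ] [598.94792774 -51.67744108  36.        ]
t 8.45 pos [ 589.1 -107.2  159.6] gap 85.2 q6 30.4 shift [123.6   1.3   0.6]
```

move_arm:
  deltas:
    - [[20, 0.6, 0], 0]
    - [[45, 0.6, 0], 0]
    - [[70, 0.6, 0], 0]
    - [[90, 0.6, 0], 0]
    - [[106, 0.6, 0], 0]
    - [[117, 0.6, 0], 0]
    - [[122, 0.6, 0], 0]
    - [[123, 0.6, 0], 0]
    - [[123, 0.6, 0], 0]

```text
time: 9.57
tool_pos: [589.5, -107.7, 37.3]
tcp_rot: [-54.1, 89.8, 170.3]
ft_force: [0.7, -0.2, 1.9]
finger_gap: 85.2
```

```bash
python3 - <<'E'
from h import *
go(589.5,-107.7,36); np.savez("T3.npz",M=tool()[1],p=tool()[2])
p,d=r.snapshot("wrist")
cv2.imwrite("pics/w5.png",p[100:400,140:500,::-1])
E
```

```text
t 9.57 pos [ 589.5 -107.7   37.3] gap 85.2 q6 30.4 shift [ 1.3 -0.  -0. ]
```

View pics/w5.png

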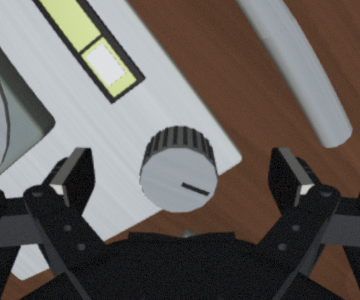

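The far knob sits centred between the pads (178,179), the same as at the near screw. Closing now.

move_arm:
  deltas:
    - [[1, -0.5, -0.8], 0]
    - [[1, -0.5, -0.8], 0]
    - [[1, -0.5, -0.8], 0]
    - [[1, -0.5, -0.8], 0]
    - [[1, -0.5, -0.8], 0]
    - [[1, -0.5, -0.8], 0]
    - [[1, -0.5, -0.8], 0]
    - [[1, -0.5, -0.8], 0]
  jaw: -1
  squeeze: 40

```text
time: 10.62
tool_pos: [589.3, -106.2, 36.8]
tcp_rot: [-62.3, 89.7, 162.1]
ft_force: [-6.0, 3.5, 7.2]
finger_gap: 32.8
```

move_arm:
  deltas:
    - [[0, 0, 0], -6]
    - [[0, 0, 0], -13]
    - [[0, 0, 0], -20]
    - [[0, 0, 0], -27]
    - [[0, 0, 0], -34]
    - [[0, 0, 0], -41]
    - [[0, 0, 0], -48]
    - [[0, 0, 0], -54]
    - [[0, 0, 0], -59]
    - [[0, 0, 0], -59]
    - [[0, 0, 0], -59]

```text
time: 12.0
tool_pos: [588.3, -106.0, 36.9]
tcp_rot: [-120.0, 89.6, 163.4]
ft_force: [-5.4, 2.0, 5.0]
finger_gap: 32.9
```

```bash
python3 - <<'E'
from h import *
go(589.5,-107.7,36); print(r.sense()["ft_force"])
q,d=r.snapshot("wrist"); p,d=r.snapshot("scene")
cv2.imwrite("pics/w6.png",np.hstack([q[37:399,150:520],cv2.resize(p[130:310,170:380],(422,362))])[:,:,::-1])
E
```

```text
t 12.00 pos [ 588.3 -106.    36.9] gap 32.9 q6 -28.5 shift [0.9 0.8 2. ]
[-5.43073093  1.99361352  5.01427917]
```

View pics/w6.png

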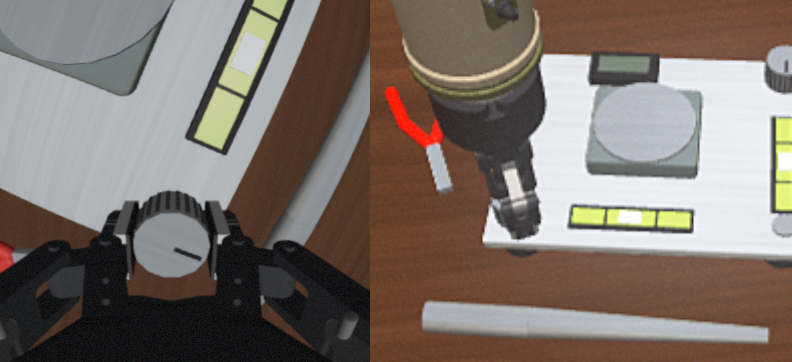

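Far bubble lies mid-vial: scene lines at 606 and 656, bubble at 629. I'll release and rise.

move_arm:
  deltas:
    - [[0, 0, 0], 0]
    - [[0, 0, 0], 0]
    - [[0, 0, 0], 0]
    - [[0, 0, 0], 0]
    - [[0, 0, 0], 0]
    - [[-10, 0, 0], 0]
    - [[-30, 0, 0], 0]
    - [[-60, 0, 0], 0]
    - [[-95, 0, 0], 0]
    - [[-120, 0, 0], 0]
    - [[-124, 0, 0], 0]
    - [[-124, 0, 0], 0]
  jaw: 1

```text
time: 13.6
tool_pos: [589.2, -106.2, 161.2]
tcp_rot: [-120.1, 89.6, 163.3]
ft_force: [-0.1, 1.0, -0.3]
finger_gap: 85.1
```

```bash
python3 - <<'E'
from h import *
go(589.5,-107.7,160)
p,d=r.snapshot("scene")
cv2.imwrite("pics/w7.png",cv2.resize(p[130:310,180:440],None,fx=3,fy=3)[:,:,::-1])
E
```

```text
t 13.60 pos [ 589.2 -106.2  161.2] gap 85.1 q6 -28.5 shift [ 1.2 -0.   1.5]
```

View pics/w7.png

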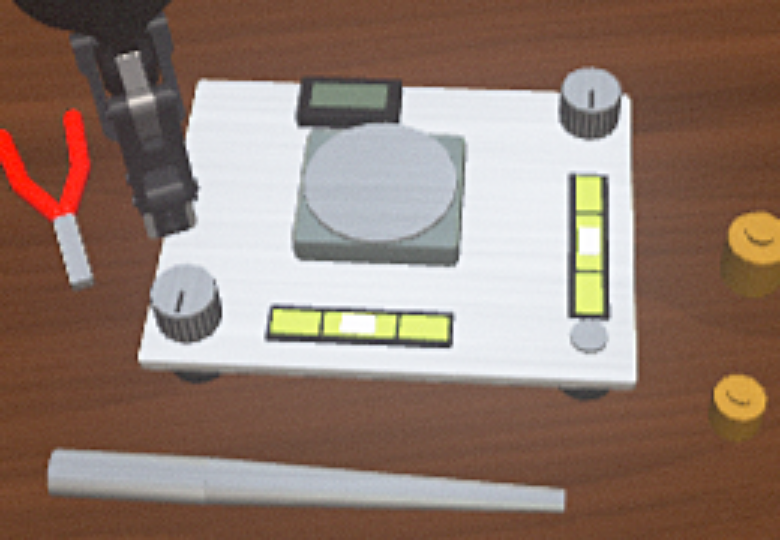

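Both bubbles are between their lines with the gripper clear: far bubble at 357 between 322 and 397, near bubble at row 241 between 213 and 270. Handing in.

```bash
python3 -c "
from bench import r
print(r.hand_in())"
```

```text
the job is handed in; nothing more can be done
None
```

The balance is level: both bubbles lie between their lines, and the job is handed in. I turned the near screw about 59° clockwise first, then the far screw about 59° anticlockwise, letting go of each and lifting clear.

- **Final picture:** taken about 13.6 s in, it shows both bubbles close to mid-vial. The far bubble is about 1 mm off centre and the near one is on centre. The gripper was open and about 125 mm above its grip height.
- **Forces:** wrist force readings were about 10 N or less whenever I read them.
- **Disagreements:** the camera estimates of the screw positions differed by 2–3 mm, which was within what the grip allowed. The measured finger opening on each knob was 33 mm against a nominal 34 mm. No check failed.

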